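Bolt the specimen carrier and lock the bolt with its spring cotter

TASK

Close up the specimen carrier for the courier: push its hasp bolt fully home against the stop collar, then take the spring cotter from its stand and push its straight leg down through the cross hole near the bolt's end until the handle sits on the bolt and the bow has snapped over it, and let go. Work gently, feeling for the hole rather than forcing anything (nothing may be pressed against the carrier or its bolt with more than about 40 N), and leave the other things where they stand.

Things in the scene. Friction and masses are not known exactly. Their poses are not given: they have to be found in the camera images.
- carrier: White specimen carrier case with a grey lid, 136 x 196 mm, 102 mm high, standing immovably. Origin: centre of its underside; its z is up, its +y end wall carries the hasp (steel fork, lid tongue, bolt).
- hasp (a point): Point on the bolt's axis midway between the fork's cheeks, 62 mm above the worktop, 34 mm out from the end wall; axes as the carrier's. The round steel bolt (18 mm diameter) lies level along x through fork and lid tongue; +x is the way it is pushed home. The fork fills x = -20..+20 mm, its top is 13 mm above the axis, and it reaches 13 mm past the axis on the open +y side.
- hole_nominal (a point): Nominal centre of the cross hole's upper mouth with the bolt home: 44 mm along x from hasp, 7.5 mm above the axis, on a 10 mm wide flat milled on the bolt; axes as the carrier's. Fixed to the carrier. The hole is vertical, square, 7 x 7 mm, right through, 12 mm from the bolt's end. The collar is set by hand, so the real hole is up to 5 mm off along +x or -x: feel or look for it.
- bolt (a joint): Travel of the bolt in m: 0 drawn back, 0.032 home. It slides with about 6 N of friction and stays where left. Its round flat head (28 mm diameter, 8 mm thick) is on the -x side, its outer face at x = -66 mm + travel in the hasp frame, give or take the collar's unmeasured 5 mm; home, it rests on the dark stop collar. Short of home the fork covers the hole or stands too near it.
- cotter_handle (a point): Centre of the spring cotter's black ribbed handle, a block 32 mm (x) by 14 mm (y) by 54 mm high (z); grasp it across the 14 mm. The cotter (about 70 g) stands upright in its stand, handle up. Axes: z up along the straight leg, x from the straight leg towards the bow.
- cotter_neck (a point): Where the straight leg leaves the underside of the handle: -1 mm in x, -27 mm in z from cotter_handle, same axes. The leg, 4.4 mm round wire with a round tip, runs straight down to 50 mm below this point. Home, this point lies on the bolt's flat over the hole, and the cotter's x points level across the bolt (along the carrier's +y or -y, either will do).
- bow (a joint): Opening of the cotter's sprung bow in rad: near 0 (under 0.05) relaxed or snapped over, 0.1 to 0.2 while the bolt spreads it. The bow is a 3.5 mm wire on the +x side of the leg, reaching 34 mm below the neck and 17 mm out. Its waist, 17 mm below the neck and 5 mm from the leg's axis, rides over the bolt's side and snaps in under it in the last 15 mm of the push, which takes up to about 15 N.
- stand_top (a point): Centre of the top of the grey slotted block, 46 x 26 mm and 62 mm high, fixed, in which the cotter stands: its legs in a 7 mm wide, 56 mm deep slot along x, the underside of its handle on the block's top. To the left (+y) of it stand a tall microscope, close by, and an analyser, both fixed: keep arm and gripper off them, passing with the gripper 0.5 m or more above the worktop.
- saline_bottle: Bystander: white soft bottle, 66 mm diameter, 126 mm high. Origin: centre of its underside.
- dropper_clear: Bystander: small clear dropper bottle, 26 mm diameter, 70 mm high. Origin: centre of its underside.
- sample_cup: Bystander: sample cup with a wide screw lid, 61 mm diameter, 68 mm high. Origin: centre of its underside.

How it is judged:
By the outcome, as a careful person would: the job done as asked, in the order asked, and still so for the second after the job is handed in, with the robot touching nothing.
It also fails if it takes over 61 s, if anything falls off the work surface, if the arm or the gripper's body presses on something with over 40 N, if the wrist force passes 120 N, or if a joint passes its speed limit or range.

ROBOT

A 6-joint arm with a two-finger parallel gripper is mounted at the origin on a cart in front of the work surface, level with it; the furniture and walls round the work are solid. World frame = base frame: x ahead of the robot, y to its left, z up, the work surface at z = 0. Lengths are in m, angles in rad, forces in N, time in s.
With the tool pointing down it reaches from about 0.325 to 0.85 m from the base axis. Payload 4.4 kg.
Tool frame: the origin (TCP) lies midway between the tips of the shut fingers; the grasp point (between the pads) lies 19 mm behind it (arm.pinch_z is the distance from the TCP to the grasp point, in m); z points along the fingers, y is the line along which they close (so a half turn about z gives the same grasp; the last joint's range is limited). The gripper opens to 94 mm and grips with 3 to 60 N. Pads are 16 mm wide; open, the fingers measure 119 mm over their backs; the gripper's body (75 mm by 177 mm) begins 78 mm behind the grasp point.
Start: joints at [1.012, 0.207, 1.542, -0, 1.393, -0.15], TCP at [0.229, 0.528, 0.181] pointing down, gripper open.
Joint ranges: [-2.73, 2.73], [-0.86, 2.22], [0.23, 2.46], [-1.11, 4.25], [0.08, 2.63], [-2.82, 2.82]. Speed limits (rad/s): [2.79, 2.79, 3.14, 3.14, 3.14, 3.14].

INTERFACE

Orientations are given as [roll, pitch, yaw] about the fixed x, y, z axes, in that order (R = Rz(yaw) Ry(pitch) Rx(roll)).
In Python, from station import status, imaging, arm gives the robot as it stands. The module is installed in compiled form; this text tells all that it offers.
- The arm moves only by the shell command python3 -m handwheel 'ROWS'. ROWS is a JSON object of lists of equal length, an entry for each row: "hand": the finger opening in m, from 0 to 0.094; "dp": the shift along the tool's x, y, z in m, a list of three; "twist": the turn, a rotation vector about the tool's x, y, z in rad, a list of three. In form: {"hand": [hand, ...], "dp": [[x, y, z], ...], "twist": [[ax, ay, az], ...]}. A call has 1 to 10 rows; each row is the pose to reach, as a shift and turn from the pose commanded when the call began, along the tool's axes at that moment; what a row does not reach only later rows make up. A row lasts 1/12 s, in which the tool goes at most 41.7 mm and 7.16 degrees, less where a joint would pass 70% of its speed; a pose out of reach is approached as far as the arm can. A call with a gripper value outside its range is refused whole. The fingers move at their own pace and stop on an object; the grip force is fixed at half the most. Time passes only in rows, so rows that repeat a pose let the fingers close. It gives the time, the measured TCP pose, the force, the opening and the grip force at its end, in the units of the state.
- status.get_obs(): the state, without advancing time (a new reading comes with each control period).
- imaging.grab_frame(name): name is "scene" or "top" or "wrist"; returns a dict with "color" (400x640x3 uint8, blue, green, red), "fovy" (degrees; the focal length in pixels is half the picture's height over the tangent of half this angle, whatever the lens; pixels are square), "cx", "cy" (the principal point, pixels), "dist_coeffs" ([k1, k2, p1, p2, k3] as OpenCV has them; the pictures are not rectified), "rvec" (rotation vector, rad) and "tvec" (3), from world to camera coordinates, as OpenCV has them; the wrist camera has in their place "tool_from_camera" (4x4, takes a point from camera to tool coordinates, whose origin is the TCP and whose axes are the flange's). Camera axes: x right, y down, z forward; pixel columns grow to the right and rows downward; lengths in m; the calibration is good to about 2 mm. A picture is of the moment at which its call begins: read the wrist's pose just before it. There is no depth.
- arm.job_done(): hands the job in; it is judged then, once.
The state is a dict: "clock": time; "q": joint angles; "dq": joint speeds; "joint_torque": joint torques, N m; "tcp_pos": TCP position; "tcp_rot": TCP orientation; "force": force on the tool from outside, world axes, zero at the start; "wrist_torque": the same for the moment, N m; "gripper_width": finger opening in m; "finger_force": force on a finger pad.
Only numpy, scipy, OpenCV 4.12 (cv2) and the standard library are available. Lean on these libraries where they do the work, as an engineer would, in place of code of your own. Each camera call takes 0.05 s, during which the arm holds its last target. There are 200 camera calls.

## Working session

There is one attempt and no reset: what is moved stays moved. The work goes in short steps, Python scripts to look and compute and a shell command to move; the robot and the scene stay as the last step left them, time stands still between calls to the robot, and variables do not carry over. Pictures are saved under pics/ and viewed, at most 10 in all, crops included, and the job is handed in when it is done.

```bash
mkdir -p pics
cat > h.py <<'E'
import numpy as np, cv2
from scipy.spatial.transform import Rotation as R
from station import status, imaging, arm
def grab(name):
    o=status.get_obs(); f=imaging.grab_frame(name); f['obs']=o
    h,w=f['color'].shape[:2]; fl=h/2/np.tan(np.radians(f['fovy'])/2)
    f['K']=np.array([[fl,0,f['cx']],[0,fl,f['cy']],[0,0,1]]); f['D']=np.array(f['dist_coeffs'],float)
    if 'rvec' in f and f['rvec'] is not None:
        Rw=cv2.Rodrigues(np.array(f['rvec'],float))[0]; t=np.array(f['tvec'],float).ravel()
    else:
        T=np.eye(4); T[:3,:3]=R.from_euler('xyz',o['tcp_rot']).as_matrix(); T[:3,3]=o['tcp_pos']
        M=np.linalg.inv(T@np.array(f['tool_from_camera'])); Rw=M[:3,:3]; t=M[:3,3]
    f['R']=Rw; f['t']=t; return f
def ray(f,uv):
    p=cv2.undistortPoints(np.array(uv,float).reshape(-1,1,2),f['K'],f['D']).reshape(-1,2)
    d=np.c_[p,np.ones(len(p))]@f['R']; return -f['R'].T@f['t'], d
def onz(f,uv,z):
    c,d=ray(f,uv); return c+d*((z-c[2])/d[:,2])[:,None]
def proj(f,X):
    return cv2.projectPoints(np.array(X,float).reshape(-1,3),cv2.Rodrigues(f['R'])[0],f['t'],f['K'],f['D'])[0].reshape(-1,2)
E
python3 - <<'E'
from h import *
import pickle
for n in ('top','scene'):
    f=grab(n); pickle.dump(f,open(n+'.pkl','wb')); cv2.imwrite(f'pics/{n}0.png',f['color'])
    print(n,f['fovy'],-f['R'].T@f['t'],f['D'])
o=status.get_obs(); print(o['clock'],o['tcp_pos'],o['tcp_rot'],arm.pinch_z)
E
```

```text
top 57.737801698826516 [ 0.3485586  -0.17638845  1.06976408] [-0.0588703  0.         0.         0.         0.       ]
scene 51.99237080418065 [-0.02007069 -0.66917053  0.69435021] [-0.02571757  0.          0.          0.          0.        ]
0.1 [0.22816781 0.52695815 0.18001553] [-3.13958579e+00 -2.91581947e-04  2.73280659e+00] 0.0188
```

View pics/top0.png

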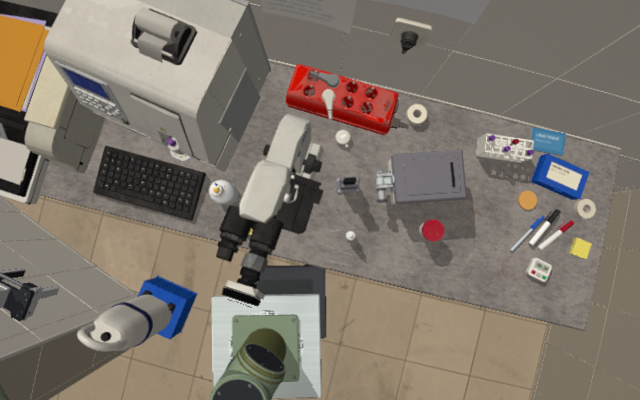

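View pics/scene0.png

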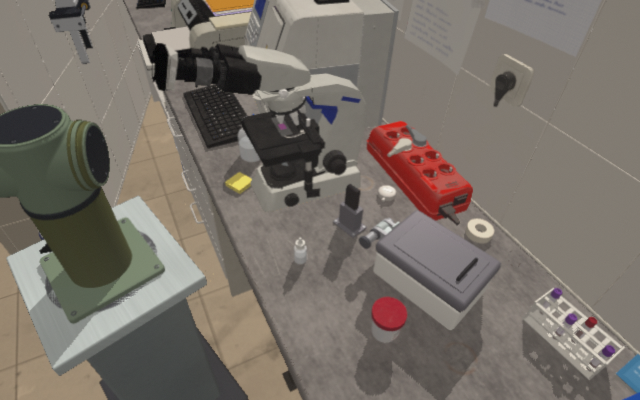

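Run:
```python
import pickle,cv2,numpy as np
a=pickle.load(open('top.pkl','rb'))['color'][140:220,325:475]; b=pickle.load(open('scene.pkl','rb'))['color'][170:330,320:510]
A=cv2.resize(a,None,fx=5,fy=5,interpolation=3)
cv2.imwrite('pics/a.png',A)
cv2.imwrite('pics/b.png',cv2.resize(b[:110,:140],None,fx=5,fy=5,interpolation=3))
```

```text
(no output)
```

View pics/a.png

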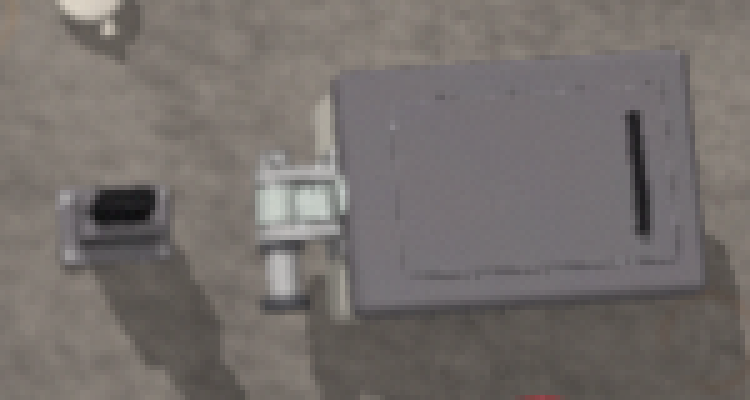

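Run:
```python
from h import *
import pickle
f=pickle.load(open('top.pkl','rb'))
P=lambda l:np.array(l)/5+[325,140]-0.4
c=onz(f,P([(338,72),(688,52),(703,288),(357,310)]),.102); print(c.round(4),c.mean(0)); 
print([np.linalg.norm(c[i]-c[(i+1)%4]).round(4) for i in range(4)])
y=(c[0]+c[3]-c[1]-c[2]); y/=np.linalg.norm(y); x2=(c[0]+c[1]-c[2]-c[3]);x2/=np.linalg.norm(x2)
print('yaw from y',np.arctan2(-y[0],y[1]),'from x',np.arctan2(x2[1],x2[0]))
print('handle',onz(f,P([(92,190),(155,187),(155,220),(92,223)]),.116).round(4))
print('stand', onz(f,P([(165,185),(165,238)]),.062).round(4),'optical axis',f['R'][2])
print('fork',onz(f,P([(255,165),(340,165),(255,240),(340,235)]),.075).round(4),'head',onz(f,P([(262,303),(310,303)]),.062).round(4))
```

```text
[[ 0.5409 -0.3651  0.102 ]
 [ 0.5492 -0.5569  0.102 ]
 [ 0.4205 -0.5595  0.102 ]
 [ 0.412  -0.3714  0.102 ]] [ 0.48065501 -0.46320476  0.102     ]
[np.float64(0.1919), np.float64(0.1288), np.float64(0.1883), np.float64(0.1291)]
yaw from y 0.044091134480137045 from x 0.03425787265736482
handle [[ 0.4773 -0.23    0.116 ]
 [ 0.4783 -0.2634  0.116 ]
 [ 0.4607 -0.263   0.116 ]
 [ 0.4597 -0.2296  0.116 ]]
stand [[ 0.4866 -0.2739  0.062 ]
 [ 0.4569 -0.2732  0.062 ]] optical axis [ 0.05409698  0.00368872 -0.99852887]
fork [[ 0.4951 -0.3227  0.075 ]
 [ 0.4943 -0.3698  0.075 ]
 [ 0.4535 -0.3216  0.075 ]
 [ 0.4554 -0.3687  0.075 ]] head [[ 0.4195 -0.3264  0.062 ]
 [ 0.419  -0.3532  0.062 ]]
```

View pics/b.png

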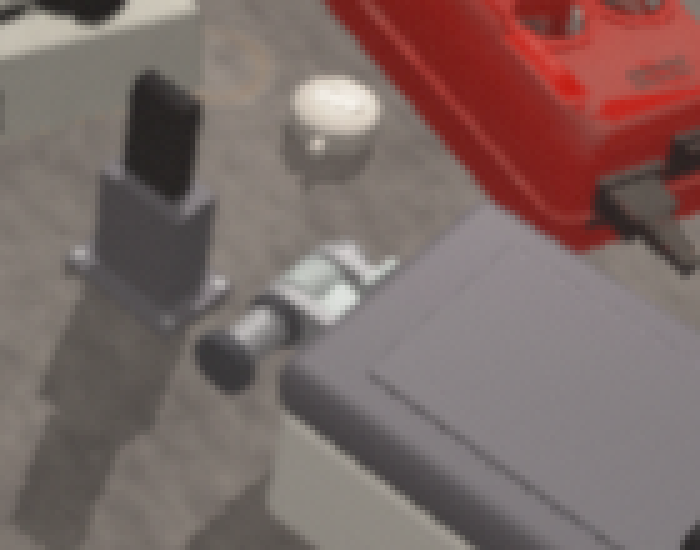

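```bash
cat > go.py <<'E'
import sys; from h import *
# target x y z yaw -> dp, twist in tool axes
o=status.get_obs(); T=R.from_euler('xyz',o['tcp_rot']); a=list(map(float,sys.argv[1:5]))
print('dp',T.inv().apply(np.array(a[:3])-o['tcp_pos']).round(4),'twist',(T.inv()*R.from_euler('xyz',[np.pi,0,a[3]])).as_rotvec().round(4),'t',o['clock'],'F',np.round(o['force'],1),'w',round(o['gripper_width'],4),'p',np.round(o['tcp_pos'],4),np.round(o['tcp_rot'],3))
E
python3 -m handwheel '{"hand":[0.094,0.094,0.094,0.094,0.094,0.094,0.094,0.094,0.094,0.094],"dp":[[0,0,-0.4],[0,0,-0.4],[0,0,-0.4],[0,0,-0.4],[0,0,-0.4],[0,0,-0.4],[0,0,-0.4],[0,0,-0.4],[0,0,-0.4],[0,0,-0.4]],"twist":[[0,0,0],[0,0,0],[0,0,0],[0,0,0],[0,0,0],[0,0,0],[0,0,0],[0,0,0],[0,0,0],[0,0,0]]}'
python3 go.py .42 .1 .58 2.2; python3 go.py .4 -.335 .58 1.61
```

```text
clock: 0.93
tcp_pos: [0.2283, 0.5273, 0.5857]
tcp_rot: [3.136, 0.001, 2.733]
force: [-0.4, 0.8, 1.3]
gripper_width: 0.0941
finger_force: 0.0
dp [-0.3457 -0.3159  0.0042] twist [ 0.0057 -0.0007  0.5329] t 0.9333 F [-0.4  0.8  1.3] w 0.0941 p [0.2283 0.5273 0.5857] [3.136e+00 1.000e-03 2.733e+00]
dp [-0.5002 -0.7231  0.002 ] twist [ 0.0055 -0.0024  1.1229] t 0.9333 F [-0.4  0.8  1.3] w 0.0941 p [0.2283 0.5273 0.5857] [3.136e+00 1.000e-03 2.733e+00]
```

```bash
python3 -m handwheel '{"hand":[0.094,0,0,0,0,0,0,0,0,0],"dp":[[-0.346,-0.316,0],[-0.346,-0.316,0],[-0.346,-0.316,0],[-0.346,-0.316,0],[-0.346,-0.316,0],[-0.346,-0.316,0],[-0.346,-0.316,0],[-0.346,-0.316,0],[-0.346,-0.316,0],[-0.346,-0.316,0]],"twist":[[0,0,0.06],[0,0,0.12],[0,0,0.18],[0,0,0.24],[0,0,0.3],[0,0,0.36],[0,0,0.42],[0,0,0.48],[0,0,0.53],[0,0,0.53]]}'
python3 go.py .4 -.335 .58 1.61
```

```text
clock: 1.77
tcp_pos: [0.3993, 0.1456, 0.5808]
tcp_rot: [-3.141, -0.0, 2.201]
force: [1.2, 0.3, 1.0]
gripper_width: 0.0375
finger_force: 0.0
dp [-0.3886 -0.2828  0.0008] twist [-2.000e-04 -1.000e-04  5.914e-01] t 1.7667 F [1.2 0.3 1. ] w 0.0375 p [0.3993 0.1456 0.5808] [-3.141 -0.     2.201]
```

```bash
python3 -m handwheel '{"hand":[0,0,0,0,0,0,0,0,0,0],"dp":[[-0.389,-0.283,0],[-0.389,-0.283,0],[-0.389,-0.283,0],[-0.389,-0.283,0],[-0.389,-0.283,0],[-0.389,-0.283,0],[-0.389,-0.283,0],[-0.389,-0.283,0],[-0.389,-0.283,0],[-0.389,-0.283,0]],"twist":[[0,0,0.06],[0,0,0.12],[0,0,0.18],[0,0,0.24],[0,0,0.3],[0,0,0.36],[0,0,0.42],[0,0,0.48],[0,0,0.54],[0,0,0.59]]}'
python3 go.py .39 -.335 .30 1.61
```

```text
clock: 2.6
tcp_pos: [0.3998, -0.2712, 0.5807]
tcp_rot: [-3.141, -0.0, 1.609]
force: [0.4, -0.9, -0.1]
gripper_width: 0.0005
finger_force: 0.0
dp [-0.0635 -0.0122  0.2807] twist [-0.0002 -0.0004 -0.0005] t 2.6 F [ 0.4 -0.9 -0.1] w 0.0005 p [ 0.3998 -0.2712  0.5807] [-3.141 -0.     1.609]
```

```bash
python3 -m handwheel '{"hand":[0,0,0,0,0,0,0,0,0],"dp":[[-0.042,-0.008,0.01],[-0.0635,-0.012,0.04],[-0.0635,-0.012,0.08],[-0.0635,-0.012,0.12],[-0.0635,-0.012,0.16],[-0.0635,-0.012,0.2],[-0.0635,-0.012,0.24],[-0.0635,-0.012,0.28],[-0.0635,-0.012,0.28]],"twist":[[0,0,0],[0,0,0],[0,0,0],[0,0,0],[0,0,0],[0,0,0],[0,0,0],[0,0,0],[0,0,0]]}'
python3 - <<'E'
from h import *
import pickle
f=grab('wrist'); pickle.dump(f,open('w1.pkl','wb'))
cv2.imwrite('pics/w1.png',f['color']); print(f['fovy'],-f['R'].T@f['t'],f['R'][2],f['obs']['tcp_pos'])
print(proj(f,[[.475,-.333,.075],[.469,-.2465,.116],[.409,-.335,.062],[.481,-.463,.102]]).round())
E
```

```text
clock: 3.35
tcp_pos: [0.3854, -0.3264, 0.288]
tcp_rot: [-3.126, -0.02, 1.613]
force: [-0.5, 0.6, -2.4]
gripper_width: 0.0006
finger_force: 0.0
59.09236726389232 [ 0.38622129 -0.25932317  0.49387665] [-0.00599795 -0.22704343 -0.97386616] [ 0.38541139 -0.32635731  0.28801761]
[[395. 181.]
 [404. 107.]
 [339. 178.]
 [394. 290.]]
```

View pics/w1.png

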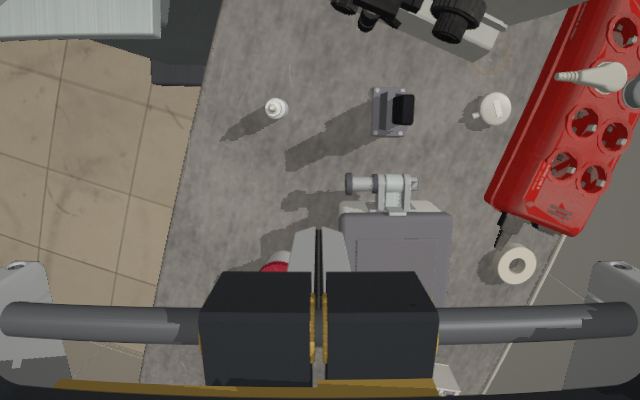

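Run:
```python
from h import *
import pickle
f=grab('wrist'); pickle.dump(f,open('w2.pkl','wb')); print(f['obs']['tcp_pos'],f['obs']['tcp_rot'])
g=f['color']; cv2.imwrite('pics/w2.png',cv2.resize(g[80:225,335:435],None,fx=5.5,fy=4,interpolation=3) if 0 else cv2.resize(g[85:225,330:440],None,fx=4,fy=4,interpolation=3))
```

```text
[ 0.3878518  -0.32921152  0.29414483] [-3.13219171 -0.01221865  1.6127454 ]
```

View pics/w2.png

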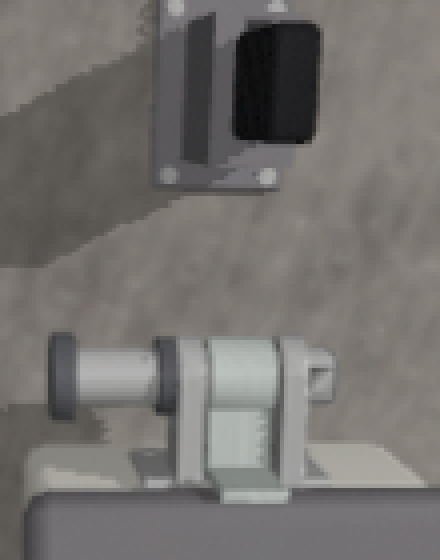

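```bash
python3 - <<'E'
from h import *
import pickle
f=pickle.load(open('w2.pkl','rb'))
P=lambda l:np.array(l)/4+[330,85]-0.4
print('head face',onz(f,P([(49,340),(49,418),(49,377)]),.062).round(4))
print('hole',onz(f,P([(310,365),(332,365),(332,400),(310,400)]),.0695).round(4), onz(f,P([(336,377)]),.062).round(4))
print('fork x',onz(f,P([(177,377),(306,377)]),.075).round(4))
print('handle top',onz(f,P([(275,30),(318,28),(318,135),(275,137)]),.116).round(4))
E
python3 go.py .37 -.336 .056 1.61
```

```text
head face [[ 0.4156 -0.3293  0.062 ]
 [ 0.417  -0.3543  0.062 ]
 [ 0.4162 -0.3411  0.062 ]]
hole [[ 0.4964 -0.3324  0.0695]
 [ 0.5032 -0.3321  0.0695]
 [ 0.5043 -0.3431  0.0695]
 [ 0.4974 -0.3434  0.0695]] [[ 0.5069 -0.3371  0.062 ]]
fork x [[ 0.4545 -0.337   0.075 ]
 [ 0.4941 -0.3352  0.075 ]]
handle top [[ 0.467  -0.2359  0.116 ]
 [ 0.4783 -0.2348  0.116 ]
 [ 0.4808 -0.2624  0.116 ]
 [ 0.4694 -0.2635  0.116 ]]
dp [-0.004  -0.0197  0.2436] twist [-0.0029 -0.0038  0.0028] t 3.45 F [ 0.1 -0.   0.8] w 0.0003 p [ 0.3903 -0.3321  0.2996] [-3.139 -0.004  1.613]
```

```bash
python3 -m handwheel '{"hand":[0,0,0,0,0,0,0,0,0],"dp":[[-0.004,-0.02,0.04],[-0.004,-0.02,0.08],[-0.004,-0.02,0.12],[-0.004,-0.02,0.16],[-0.004,-0.02,0.2],[-0.004,-0.02,0.225],[-0.004,-0.02,0.244],[-0.004,-0.02,0.244],[-0.004,-0.02,0.244]],"twist":[[0,0,0],[0,0,0],[0,0,0],[0,0,0],[0,0,0],[0,0,0],[0,0,0],[0,0,0],[0,0,0]]}'
python3 go.py .40 -.338 .057 1.61
```

```text
clock: 4.2
tcp_pos: [0.3738, -0.3411, 0.0601]
tcp_rot: [3.138, 0.004, 1.613]
force: [0.1, -0.2, 0.2]
gripper_width: 0.0007
finger_force: 0.0
dp [0.002  0.0263 0.0032] twist [0.0031 0.0044 0.0027] t 4.2 F [ 0.1 -0.2  0.2] w 0.0007 p [ 0.3738 -0.3411  0.0601] [3.138 0.004 1.613]
```

```bash
python3 -m handwheel '{"hand":[0,0,0,0,0,0,0,0,0],"dp":[[0.002,0.01,0],[0.002,0.02,0],[0.002,0.026,0],[0.002,0.03,0],[0.002,0.033,0],[0.002,0.036,0],[0.002,0.038,0],[0.002,0.04,0],[0.002,0.04,0]],"twist":[[0,0,0],[0,0,0],[0,0,0],[0,0,0],[0,0,0],[0,0,0],[0,0,0],[0,0,0],[0,0,0]]}'
```

```text
clock: 4.95
tcp_pos: [0.4113, -0.3342, 0.0569]
tcp_rot: [-3.141, -0.0, 1.613]
force: [-0.2, -0.7, 1.6]
gripper_width: 0.0004
finger_force: 0.0
```

```bash
python3 -m handwheel '{"hand":[0,0,0],"dp":[[0,0.002,0],[0,0.004,0],[0,0.006,0]],"twist":[[0,0,0],[0,0,0],[0,0,0]]}';python3 -m handwheel '{"hand":[0,0,0],"dp":[[0,0.002,0],[0,0.004,0],[0,0.004,0]],"twist":[[0,0,0],[0,0,0],[0,0,0]]}'
```

```text
clock: 5.2
tcp_pos: [0.4172, -0.334, 0.057]
tcp_rot: [-3.141, -0.0, 1.613]
force: [0.2, -0.1, 0.5]
gripper_width: 0.0007
finger_force: 0.0
clock: 5.45
tcp_pos: [0.4216, -0.3339, 0.0571]
tcp_rot: [3.141, 0.0, 1.613]
force: [-0.1, 0.4, 1.2]
gripper_width: 0.0006
finger_force: 0.0
```

Run:
```python
from h import *
f=grab('wrist'); g=f['color']; print(f['obs']['force'],proj(f,[[.4156,-.337,.062],[.495,-.337,.0695]]))
cv2.imwrite('pics/w3.png',g)
f=grab('scene'); cv2.imwrite('pics/s3.png',np.hstack([g[60:340,190:510],cv2.resize(f['color'][170:300,300:450],(320,280),interpolation=3)]))
```

```text
[-0.09071715  0.42223146  1.22485595] [[307.44616479 234.6199848 ]
 [442.19314781 243.89944032]]
```

View pics/s3.png

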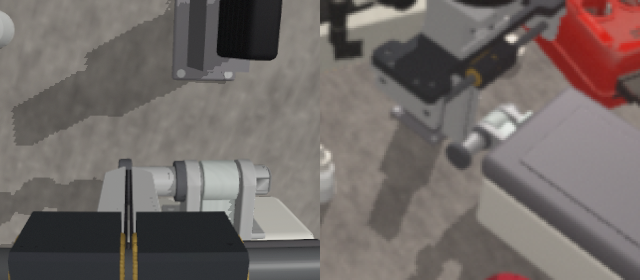

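Run:
```python
from h import *
import pickle
s=pickle.load(open('scene.pkl','rb'));t=pickle.load(open('top.pkl','rb'));w=pickle.load(open('w2.pkl','rb'))
for z in (.04,.062,.08): print(z,onz(s,[(364.6,241.6)],z),onz(t,[(381.8,200)],z),onz(w,[(345.6,178.9)],z))
o=status.get_obs(); print('tcp in scene',proj(s,[o['tcp_pos'],[.4156,-.337,.062]]), proj(t,[o['tcp_pos']]))
```

```text
0.04 [[ 0.43598389 -0.32862994  0.04      ]] [[ 0.4213565  -0.34341466  0.04      ]] [[ 0.42264639 -0.34497364  0.04      ]]
0.062 [[ 0.42065081 -0.3400793   0.062     ]] [[ 0.41980124 -0.33984629  0.062     ]] [[ 0.42095736 -0.34093604  0.062     ]]
0.08 [[ 0.40810557 -0.34944696  0.08      ]] [[ 0.41852875 -0.33692672  0.08      ]] [[ 0.41957544 -0.33763255  0.08      ]]
tcp in scene [[362.32669463 241.25841876]
 [361.76593573 241.95549345]] [[379.36101897 199.65488348]]
```

View pics/w3.png

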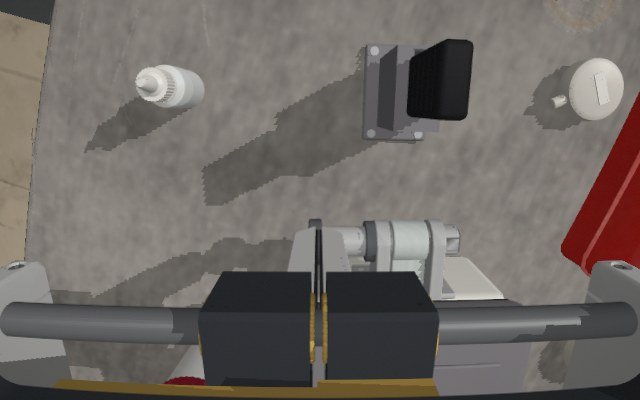

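Run:
```python
from h import *
import pickle
s=pickle.load(open('scene.pkl','rb'));t=pickle.load(open('top.pkl','rb'))
o=status.get_obs(); p=np.array(o['tcp_pos'])
print(o['tcp_pos'],o['tcp_rot'],o['q'])
for n,a,b in (('scene',s,grab('scene')),('top',t,grab('top'))):
    print(n,proj(a,[p,p+[0,0,.03],p+[0,0,.06],p+[.0125,0,0],p-[.0125,0,0]]).round().astype(int).tolist())
    d=cv2.absdiff(a['color'],b['color']).max(2)>25
    y0,x0,h,w=(222,350,28,40) if n=='scene' else (160,360,48,50)
    for y in range(y0,y0+h): print(y,''.join('#' if v else '.' for v in d[y,x0:x0+w]))
```

```text
[ 0.42124843 -0.33383485  0.05701369] [-3.14148898e+00 -5.10770731e-05  1.61295911e+00] [-8.31182705e-01  2.64868249e-01  1.74750108e+00 -5.16062245e-05
  1.12932906e+00 -8.73323441e-01]
scene [[362, 241], [364, 231], [365, 221], [367, 238], [358, 244]]
222 .##########........#....................
223 .##########.......##....................
224 ###########........#....................
225 ###########.###...##....................
226 ##########..####........................
227 ######.###..###...#.....................
228 #####..###..............................
229 ..###..##.....#.........................
230 .......#....###......#..................
231 ...........###..........................
232 .........###............................
233 ..................#.....................
234 ................###.....................
235 ................##......................
236 ........................................
237 ........................................
238 ........................................
239 ........................................
240 ................................
[... 2418 characters left out ...]
....##############..#####.#######.......
196 #.###.........##############...####.#######.......
197 .####.........#############....#############.##...
198 #####.........#############.#..##############.....
199 ####..........#########.....###################...
200 ###...........####.####.##..################......
201 ##............####...##.....#######..####.......##
202 #.............####.#.#####..#######.........######
203 ..............#######.#####.#######............###
204 ..............#############...#####..............#
205 ..............########.#####....###...............
206 ...............########.######......##............
207 .................########.######..................
```

Run:
```python
from h import *
f=grab('wrist')
Ti=np.linalg.inv(np.array(f['tool_from_camera']))
q=np.array([[0,0,0],[.008,0,0],[-.008,0,0],[0,.0125,0],[0,-.0125,0],[0.008,0,-.02],[.008,0.0125,-.04],[.008,0,-.04]])
c=q@Ti[:3,:3].T+Ti[:3,3]
print(cv2.projectPoints(c,np.zeros(3),np.zeros(3),f['K'],f['D'])[0].reshape(-1,2).round(1))
g=cv2.cvtColor(f['color'],cv2.COLOR_BGR2GRAY)
for y in range(214,275,4): print(y,g[y,284:356:2].tolist())
```

```text
[[317.7 227.5]
 [317.6 215. ]
 [317.7 239.8]
 [338.1 227.5]
 [297.2 227.5]
 [317.6 225.7]
 [342.7 238.7]
 [317.5 238.7]]
214 [129, 128, 129, 128, 124, 122, 122, 124, 126, 127, 128, 125, 125, 125, 127, 128, 128, 127, 125, 124, 122, 119, 122, 127, 129, 131, 128, 126, 128, 129, 130, 129, 127, 128, 128, 126]
218 [130, 127, 124, 125, 123, 122, 122, 124, 126, 130, 129, 128, 126, 121, 117, 119, 116, 110, 111, 120, 123, 124, 126, 127, 127, 126, 123, 125, 127, 130, 131, 131, 132, 132, 130, 129]
222 [125, 123, 122, 120, 121, 120, 122, 125, 123, 124, 128, 128, 123, 65, 74, 75, 75, 75, 75, 94, 127, 125, 122, 122, 124, 125, 126, 128, 130, 132, 132, 132, 133, 132, 130, 129]
226 [121, 118, 118, 119, 121, 122, 124, 126, 124, 126, 128, 132, 125, 79, 102, 108, 84, 85, 84, 111, 134, 126, 125, 125, 124, 124, 126, 127, 124, 117, 119, 120, 120, 122, 124, 124]
230 [118, 117, 117, 118, 118, 120, 122, 123, 129, 139, 145, 145, 146, 145, 145, 138, 25, 58, 30, 129, 146, 145, 145, 145, 145, 148, 152, 156, 157, 157, 157, 156, 157, 157, 158, 158]
234 [119, 118, 121, 123, 119, 115, 145, 145, 145, 146, 145, 145, 145
[... 1170 characters left out ...]
, 133, 132]
262 [95, 93, 103, 144, 144, 144, 143, 145, 145, 144, 145, 145, 145, 145, 145, 129, 28, 47, 31, 86, 145, 145, 145, 145, 145, 145, 145, 145, 145, 140, 132, 138, 153, 138, 138, 138]
266 [96, 96, 125, 144, 143, 144, 144, 144, 145, 145, 145, 145, 145, 145, 145, 103, 27, 87, 31, 75, 145, 145, 145, 145, 145, 145, 145, 145, 145, 144, 141, 139, 154, 138, 123, 101]
270 [97, 101, 146, 144, 144, 143, 144, 144, 145, 145, 145, 145, 144, 145, 145, 106, 23, 87, 31, 69, 145, 145, 145, 145, 145, 145, 145, 145, 145, 145, 146, 145, 145, 155, 120, 101]
274 [37, 36, 37, 37, 36, 38, 38, 36, 39, 37, 38, 38, 37, 49, 145, 76, 25, 87, 32, 60, 145, 58, 38, 37, 36, 36, 36, 37, 36, 35, 37, 37, 37, 38, 37, 36]
```

```bash
python3 -m handwheel '{"hand":[0,0,0,0,0,0,0,0],"dp":[[0,-0.025,0],[0,-0.045,0],[-0.004,-0.045,0.012],[-0.004,-0.045,0.025],[-0.004,-0.045,0.025],[-0.004,-0.035,0.025],[-0.004,-0.029,0.025],[-0.004,-0.025,0.025]],"twist":[[0,0,0],[0,0,0],[0,0,0],[0,0,0],[0,0,0],[0,0,0],[0,0,0],[0,0,0]]}'
python3 -m handwheel '{"hand":[0,0,0],"dp":[[0,0.003,0],[0,0.005,0],[0,0.006,0]],"twist":[[0,0,0],[0,0,0],[0,0,0]]}'
python3 -m handwheel '{"hand":[0,0,0],"dp":[[0,0.003,0],[0,0.005,0],[0,0.006,0]],"twist":[[0,0,0],[0,0,0],[0,0,0]]}'
```

```text
clock: 6.37
tcp_pos: [0.3984, -0.3395, 0.0327]
tcp_rot: [3.14, 0.001, 1.614]
force: [-0.2, 0.9, 0.3]
gripper_width: 0.0002
finger_force: 0.0
clock: 6.62
tcp_pos: [0.4032, -0.3387, 0.0324]
tcp_rot: [3.141, 0.001, 1.614]
force: [0.3, -0.7, 0.1]
gripper_width: 0.0005
finger_force: 0.0
clock: 6.87
tcp_pos: [0.4064, -0.3384, 0.032]
tcp_rot: [-3.137, -0.001, 1.613]
force: [-5.8, -1.1, 2.8]
gripper_width: 0.0002
finger_force: 3.2
```

```bash
python3 -m handwheel '{"hand":[0,0,0,0,0],"dp":[[0,0.0025,0],[0,0.005,0],[0,0.0075,0],[0,0.01,0],[0,0.012,0]],"twist":[[0,0,0],[0,0,0],[0,0,0],[0,0,0],[0,0,0]]}'
python3 -m handwheel '{"hand":[0,0],"dp":[[0,0.0015,0],[0,0.003,0]],"twist":[[0,0,0],[0,0,0]]}'
python3 -m handwheel '{"hand":[0,0],"dp":[[0,0.001,0],[0,0.001,0]],"twist":[[0,0,0],[0,0,0]]}'
```

```text
clock: 7.28
tcp_pos: [0.418, -0.3378, 0.032]
tcp_rot: [-3.137, -0.001, 1.613]
force: [-6.0, -0.3, 4.2]
gripper_width: 0.0003
finger_force: 3.4
clock: 7.45
tcp_pos: [0.421, -0.3376, 0.032]
tcp_rot: [-3.137, -0.001, 1.613]
force: [-6.3, 0.9, 3.2]
gripper_width: 0.0005
finger_force: 3.3
clock: 7.62
tcp_pos: [0.4223, -0.3376, 0.0321]
tcp_rot: [-3.137, -0.001, 1.613]
force: [-5.5, 0.5, 4.3]
gripper_width: 0.0005
finger_force: 2.9
```

```bash
python3 -m handwheel '{"hand":[0,0],"dp":[[0,0.001,0],[0,0.002,0]],"twist":[[0,0,0],[0,0,0]]}'|grep -A2 -E 'tcp_pos|force:'
```

```text
tcp_pos: [0.424, -0.3375, 0.0321]
tcp_rot: [-3.137, -0.001, 1.613]
force: [-6.6, -0.4, 3.7]
gripper_width: 0.0004
finger_force: 3.2
```

```bash
python3 -m handwheel '{"hand":[0,0],"dp":[[0,0.001,0],[0,0.002,0]],"twist":[[0,0,0],[0,0,0]]}'|grep -A2 -E 'tcp_pos|force:'
```

```text
tcp_pos: [0.426, -0.3374, 0.0321]
tcp_rot: [-3.137, -0.001, 1.613]
force: [-6.4, -0.4, 4.4]
gripper_width: 0.0006
finger_force: 3.2
```

```bash
python3 -m handwheel '{"hand":[0,0],"dp":[[0,0.001,0],[0,0.001,0]],"twist":[[0,0,0],[0,0,0]]}'|grep -A2 -E 'tcp_pos|force:'
```

```text
tcp_pos: [0.4272, -0.3374, 0.0321]
tcp_rot: [-3.137, -0.001, 1.613]
force: [-4.7, 0.3, 4.4]
gripper_width: 0.0004
finger_force: 2.9
```

```bash
python3 -m handwheel '{"hand":[0,0],"dp":[[0,0.001,0],[0,0.002,0]],"twist":[[0,0,0],[0,0,0]]}'|grep -A2 -E 'tcp_pos|force:'
```

```text
tcp_pos: [0.4286, -0.3372, 0.032]
tcp_rot: [-3.136, -0.001, 1.613]
force: [-9.7, -0.5, 4.6]
gripper_width: 0.0006
finger_force: 4.6
```

```bash
python3 -m handwheel '{"hand":[0,0],"dp":[[0,0.001,0],[0,0.001,0]],"twist":[[0,0,0],[0,0,0]]}'|grep -A2 -E 'tcp_pos|force:'
```

```text
tcp_pos: [0.4285, -0.3372, 0.0319]
tcp_rot: [-3.134, -0.002, 1.614]
force: [-9.7, -0.6, 6.0]
gripper_width: 0.0004
finger_force: 5.1
```

```bash
python3 -m handwheel '{"hand":[0,0],"dp":[[0,0.001,0],[0,0.001,0]],"twist":[[0,0,0],[0,0,0]]}'|grep -A2 -E 'tcp_pos|force:'
```

```text
tcp_pos: [0.4284, -0.3372, 0.0319]
tcp_rot: [-3.132, -0.002, 1.614]
force: [-12.5, -0.8, 6.8]
gripper_width: 0.0003
finger_force: 6.3
```

```bash
python3 -m handwheel '{"hand":[0,0,0],"dp":[[0,0.001,0],[0,0.002,0],[0,0.003,0]],"twist":[[0,0,0],[0,0,0],[0,0,0]]}'|grep -A2 -E 'tcp_pos|force:'
python3 -m handwheel '{"hand":[0,0,0,0,0],"dp":[[0,-0.015,0],[0,-0.05,0],[0,-0.05,-0.04],[0,-0.05,-0.08],[0,-0.05,-0.12]],"twist":[[0,0,0],[0,0,0],[0,0,0],[0,0,0],[0,0,0]]}'
python3 go.py .39 -.32 .30 1.61
```

```text
tcp_pos: [0.4283, -0.3371, 0.0317]
tcp_rot: [-3.125, -0.003, 1.615]
force: [-21.2, -1.6, 12.4]
gripper_width: 0.0006
finger_force: 11.1
clock: 9.28
tcp_pos: [0.3848, -0.3379, 0.152]
tcp_rot: [-3.14, -0.003, 1.611]
force: [0.4, -1.9, 0.0]
gripper_width: 0.0004
finger_force: 0.0
dp [ 0.0182  0.0057 -0.1479] twist [-0.0019 -0.0031  0.0014] t 9.2833 F [ 0.4 -1.9  0. ] w 0.0004 p [ 0.3848 -0.3379  0.152 ] [-3.140e+00 -3.000e-03  1.611e+00]
```

```bash
python3 -m handwheel '{"hand":[0.04,0.04,0.04,0.04,0.04,0.04,0.04,0.04,0.04],"dp":[[0,0,-0.04],[0,0.03,-0.07],[-0.01,0.06,-0.1],[-0.02,0.09,-0.1],[-0.02,0.105,-0.1],[-0.02,0.105,-0.1],[-0.02,0.105,-0.1],[-0.02,0.105,-0.1],[-0.02,0.105,-0.1]],"twist":[[0,0,0],[0,0,0],[0,0,0],[0,0,0],[0,0,0],[0,0,0],[0,0,0],[0,0,0],[0,0,0]]}'
python3 - <<'E'
from h import *
import pickle
f=grab('wrist'); f=grab('wrist'); pickle.dump(f,open('w4.pkl','wb')); print(f['obs']['tcp_pos'],f['obs']['tcp_rot'])
p=proj(f,[[.518,-.337,.0695],[.473,-.249,.116],[.473,-.249,.062]]); print(p)
x0,y0=int(p[:,0].min()-70),int(p[:,1].min()-45); print(x0,y0)
cv2.imwrite('pics/w4.png',cv2.resize(f['color'][y0:y0+145,x0:x0+190],None,fx=4,fy=4,interpolation=3))
E
```

```text
clock: 10.03
tcp_pos: [0.4909, -0.3545, 0.2515]
tcp_rot: [-3.14, -0.001, 1.612]
force: [-0.1, 0.2, 0.6]
gripper_width: 0.04
finger_force: 0.0
[ 0.49094342 -0.35470489  0.2516682 ] [-3.14067348e+00 -6.94776505e-04  1.61192450e+00]
[[343.27149225 158.82699533]
 [303.06967626  69.02912217]
 [305.23661227  74.49465509]]
233 24
```

View pics/w4.png

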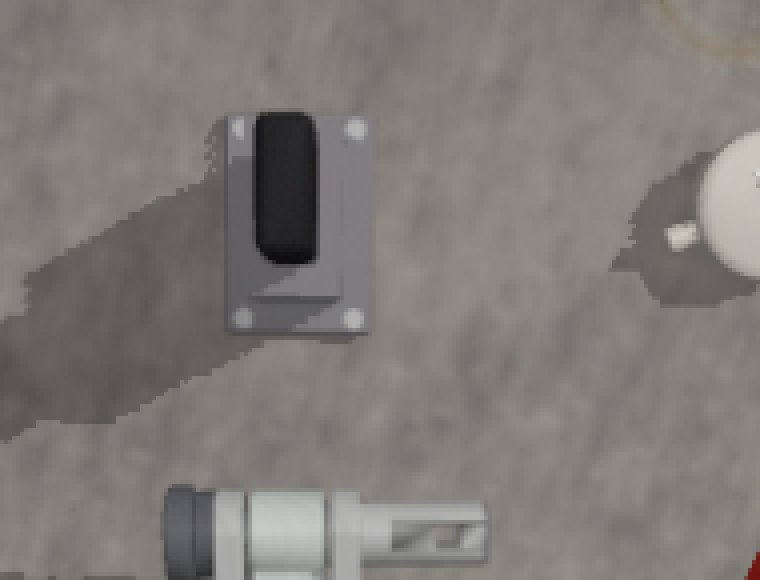

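```bash
python3 - <<'E'
from h import *
import pickle
f=pickle.load(open('w4.pkl','rb'))
P=lambda l:np.array(l)/4+[233,24]-0.4
print('handle top edges',onz(f,P([(256,178),(314,178),(285,112),(285,245)]),.116).round(4), 'bottom side',onz(f,P([(285,263),(317,178)]),.062).round(4))
print('stand top',onz(f,P([(342,298),(252,298),(342,180)]),.062).round(4))
print('hole',onz(f,P([(437,535),(462,535),(446,535),(446,518),(446,552)]),.0695).round(4),'end',onz(f,P([(488,535)]),.062).round(4),'flat start',onz(f,P([(391,535)]),.0695).round(4))
print('fork right',onz(f,P([(360,535)]),.075).round(4),'head face',onz(f,P([(163,532)]),.062).round(4))
g=f['color']
q=proj(f,[.518,-.337,.0695])[0].round().astype(int)
print(q)
for y in range(150,168): print(y,g[y,328:358,1].tolist())
E
python3 go.py .47 -.247 .30 1.61
```

```text
handle top edges [[ 0.467  -0.2484  0.116 ]
 [ 0.4803 -0.2479  0.116 ]
 [ 0.4732 -0.2337  0.116 ]
 [ 0.4742 -0.2631  0.116 ]] bottom side [[ 0.472  -0.2645  0.062 ]
 [ 0.4798 -0.2422  0.062 ]]
stand top [[ 0.4877 -0.2731  0.062 ]
 [ 0.4634 -0.274   0.062 ]
 [ 0.4865 -0.2424  0.062 ]]
hole [[ 0.5163 -0.3354  0.0695]
 [ 0.5232 -0.3351  0.0695]
 [ 0.5188 -0.3353  0.0695]
 [ 0.5186 -0.3307  0.0695]
 [ 0.5191 -0.34    0.0695]] end [[ 0.5312 -0.3358  0.062 ]] flat start [[ 0.5037 -0.3359  0.0695]]
fork right [[ 0.4951 -0.3355  0.075 ]] head face [[ 0.44   -0.3386  0.062 ]]
[343 159]
150 [161, 161, 159, 157, 157, 157, 156, 157, 157, 156, 157, 156, 156, 156, 157, 157, 157, 157, 157, 157, 157, 157, 156, 156, 156, 144, 119, 128, 131, 130]
151 [170, 169, 168, 167, 167, 168, 168, 167, 167, 167, 168, 168, 168, 168, 168, 168, 168, 168, 168, 168, 168, 168, 168, 168, 168, 157, 129, 128, 134, 130]
152 [176, 176, 174, 173, 174, 174, 174, 173, 173, 173, 173, 174, 173, 174, 174, 174, 175, 175, 175, 176, 176, 176, 176, 177, 177, 167, 136, 127, 135, 129]
153 [179, 179, 176, 170, 170, 170, 170, 170, 170, 1
[... 1720 characters left out ...]
 110, 109, 110, 113, 112, 111, 110, 112, 110, 110, 110, 108, 108, 114, 127, 136, 135]
165 [109, 110, 111, 113, 114, 116, 116, 114, 113, 111, 109, 108, 109, 110, 111, 113, 118, 118, 117, 116, 116, 117, 117, 116, 116, 121, 131, 133, 136, 134]
166 [130, 130, 130, 133, 135, 137, 139, 137, 134, 131, 128, 127, 130, 131, 133, 134, 133, 133, 131, 131, 132, 133, 134, 134, 133, 134, 133, 135, 137, 135]
167 [129, 130, 130, 131, 134, 138, 138, 135, 132, 129, 127, 128, 130, 133, 135, 135, 132, 131, 129, 130, 133, 135, 137, 137, 136, 137, 137, 138, 137, 135]
dp [ 0.1086 -0.0167 -0.0481] twist [-0.0006 -0.0005  0.0019] t 10.1333 F [-0.3  1.1  0.5] w 0.0398 p [ 0.4911 -0.3548  0.2518] [-3.141 -0.     1.612]
```

Run:
```python
from h import *
import pickle
t=pickle.load(open('top.pkl','rb')); w=pickle.load(open('w1.pkl','rb')); f=pickle.load(open('w4.pkl','rb')); s=pickle.load(open('scene.pkl','rb'))
for z in (0,.05,.1,.15,.2): print(z,onz(t,[(322,185),(319,160)],z)[:,:2].round(3).tolist(),'w1',onz(w,[(505,38),(495,60),(470,40)],z)[:,:2].round(3).tolist())
# microscope clearance probe: image rows of projected gripper-body edge line y=-.211
b=[[x,-.211,z] for z in (.165,.3) for x in (.385,.47,.56)]
print('top',proj(t,b).round().tolist(),'scene',proj(s,b).round().tolist())
for y in (155,165,175,185,195,205): print(y,t['color'][y,300:345,1].tolist())
```

```text
0 [[0.472, -0.174], [0.547, -0.166]] w1 [[0.624, -0.145], [0.613, -0.174], [0.576, -0.151]]
0.05 [[0.466, -0.174], [0.538, -0.167]] w1 [[0.6, -0.157], [0.59, -0.183], [0.557, -0.162]]
0.1 [[0.46, -0.174], [0.528, -0.167]] w1 [[0.576, -0.168], [0.567, -0.192], [0.538, -0.173]]
0.15 [[0.455, -0.174], [0.519, -0.168]] w1 [[0.552, -0.18], [0.544, -0.2], [0.519, -0.184]]
0.2 [[0.449, -0.174], [0.51, -0.168]] w1 [[0.528, -0.191], [0.521, -0.209], [0.499, -0.195]]
top [[337.0, 212.0], [337.0, 178.0], [336.0, 143.0], [340.0, 209.0], [339.0, 170.0], [338.0, 128.0]] scene [[310.0, 178.0], [341.0, 161.0], [371.0, 145.0], [311.0, 120.0], [346.0, 104.0], [379.0, 88.0]]
155 [94, 94, 91, 92, 90, 103, 157, 155, 89, 50, 52, 52, 55, 67, 82, 119, 146, 134, 106, 98, 97, 101, 109, 112, 112, 115, 122, 122, 124, 126, 123, 126, 129, 132, 133, 128, 125, 129, 129, 129, 127, 131, 131, 131, 130]
165 [95, 92, 116, 123, 89, 53, 45, 46, 47, 48, 51, 45, 37, 39, 45, 44, 39, 38, 34, 34, 36, 79, 114, 125, 125, 126, 126, 126, 126, 128, 125, 122, 115, 118, 118, 121, 125, 125, 126, 125, 125, 124, 126, 128, 130]
175 [132, 112, 153, 188, 192, 193, 194, 191, 188, 176, 143, 109, 100, 99, 101, 108, 117, 117, 116, 114, 115, 115, 116, 118, 120, 119, 117, 114, 110, 110, 114, 115, 119, 120, 119, 119, 124, 124, 120, 118, 121, 124, 125, 126, 126]
185 [35, 36, 35, 34, 25, 29, 37, 39, 39, 42, 38, 37, 39, 36, 34, 40, 41, 35, 34, 65, 83, 109, 125, 124, 122, 121, 125, 126, 126, 127, 125, 122, 126, 123, 123, 120, 118, 115, 115, 106, 91, 105, 116, 110, 85]
195 [36, 35, 34, 34, 37, 38, 39, 40, 39, 38, 36, 37, 35, 39, 40, 40, 38, 39, 40, 36, 39, 54, 98, 118, 119, 117, 114, 117, 118, 122, 124, 124, 126, 127, 126, 127, 125, 121, 119, 115, 117, 122, 124, 116, 97]
205 [36, 44, 45, 42, 40, 37, 39, 39, 39, 37, 38, 38, 50, 98, 122, 122, 122, 119, 117, 115, 121, 121, 120, 118, 116, 114, 117, 120, 124, 128, 127, 131, 126, 124, 125, 123, 121, 123, 124, 121, 123, 124, 124, 124, 121]
```

```bash
python3 -m handwheel '{"hand":[0.04,0.04,0.04,0.04,0.04,0.04,0.04,0.04,0.04,0.04],"dp":[[0,0,-0.03],[0,0,-0.05],[0,0,-0.05],[0,0,-0.05],[0,0,-0.05],[0,0,-0.05],[0,0,-0.05],[0,0,-0.05],[0,0,-0.05],[0,0,-0.05]],"twist":[[0,0,0.12],[0,0,0.24],[0,0,0.36],[0,0,0.48],[0,0,0.6],[0,0,0.72],[0,0,0.84],[0,0,0.96],[0,0,1.08],[0,0,1.2]]}' >/dev/null
python3 -m handwheel '{"hand":[0.04,0.04,0.04,0.04,0.04,0.04,0.04,0.04,0.04,0.04],"dp":[[0,0,0],[0,0,0],[0,0,0],[0,0,0],[0,0,0],[0,0,0],[0,0,0],[0,0,0],[0,0,0],[0,0,0]],"twist":[[0,0,0.12],[0,0,0.24],[0,0,0.36],[0,0,0.48],[0,0,0.6],[0,0,0.72],[0,0,0.84],[0,0,0.96],[0,0,1.08],[0,0,1.2]]}' >/dev/null
python3 -m handwheel '{"hand":[0.04,0.04,0.04,0.04,0.04,0.04,0.04,0.04],"dp":[[0,0,0],[0,0,0],[0,0,0],[0,0,0],[0,0,0],[0,0,0],[0,0,0],[0,0,0]],"twist":[[0,0,0.12],[0,0,0.24],[0,0,0.36],[0,0,0.48],[0,0,0.6],[0,0,0.72],[0,0,0.742],[0,0,0.742]]}'
python3 go.py .4735 -.2484 .30 -1.532
```

```text
clock: 12.47
tcp_pos: [0.4916, -0.3549, 0.3021]
tcp_rot: [3.142, 0.0, -1.528]
force: [0.3, -0.3, 0.2]
gripper_width: 0.0403
finger_force: 0.0
dp [-0.1072  0.0135  0.0021] twist [0.    0.    0.004] t 12.4667 F [ 0.3 -0.3  0.2] w 0.0403 p [ 0.4916 -0.3549  0.3021] [ 3.142  0.    -1.528]
```

```bash
python3 -m handwheel '{"hand":[0.04,0.04,0.04,0.04,0.04,0.04,0.04,0.04,0.04],"dp":[[-0.04,0.005,0],[-0.08,0.01,0],[-0.107,0.0135,0],[-0.107,0.0135,0.04],[-0.107,0.0135,0.08],[-0.107,0.0135,0.12],[-0.107,0.0135,0.15],[-0.107,0.0135,0.15],[-0.107,0.0135,0.15]],"twist":[[0,0,0.004],[0,0,0.004],[0,0,0.004],[0,0,0.004],[0,0,0.004],[0,0,0.004],[0,0,0.004],[0,0,0.004],[0,0,0.004]]}'
python3 go.py .4735 -.2484 .066 -1.532
python3 - <<'E'
from h import *
f=grab('wrist'); print(proj(f,[[.4735,-.2484,.116],[.4735,-.2644,.116],[.4665,-.2484,.116],[.4805,-.2484,.116]]).round(1)); g=f['color'].max(2)
m=(g<60).astype(np.uint8); n,l,s,c=cv2.connectedComponentsWithStats(m)
print([(s[i].tolist(),c[i].round(1).tolist()) for i in range(1,n) if s[i,4]>300])
E
```

```text
clock: 13.22
tcp_pos: [0.4729, -0.2477, 0.1508]
tcp_rot: [3.138, 0.003, -1.532]
force: [0.5, -0.1, 0.2]
gripper_width: 0.0404
finger_force: 0.0
dp [ 0.0009 -0.0009  0.0848] twist [0.0032 0.0026 0.0002] t 13.2167 F [ 0.5 -0.1  0.2] w 0.0404 p [ 0.4729 -0.2477  0.1508] [ 3.138e+00  3.000e-03 -1.532e+00]
[[317.9 210.6]
 [318.8 188.5]
 [327.8 211. ]
 [308.  210.3]]
[([309, 175, 20, 55, 1009], [318.0, 202.3]), ([223, 230, 191, 88, 3376], [317.0, 291.4]), ([0, 270, 640, 130, 18166], [198.4, 345.3]), ([398, 271, 236, 115, 12747], [477.2, 325.0]), ([313, 278, 29, 28, 420], [327.3, 291.5]), ([264, 347, 125, 40, 4371], [326.5, 367.0])]
```

```bash
python3 -m handwheel '{"hand":[0.04,0.04,0.04,0.04,0.04,0.04,0.04],"dp":[[0.001,-0.001,0.02],[0.001,-0.001,0.04],[0.001,-0.001,0.055],[0.001,-0.001,0.068],[0.001,-0.001,0.078],[0.001,-0.001,0.085],[0.001,-0.001,0.085]],"twist":[[0,0,0],[0,0,0],[0,0,0],[0,0,0],[0,0,0],[0,0,0],[0,0,0]]}'
python3 -m handwheel '{"hand":[0.02,0.01,0.0,0.0,0.0,0.0],"dp":[[0,0,0],[0,0,0],[0,0,0],[0,0,0],[0,0,0],[0,0,0]],"twist":[[0,0,0],[0,0,0],[0,0,0],[0,0,0],[0,0,0],[0,0,0]]}'
```

```text
clock: 13.85
tcp_pos: [0.4757, -0.2499, 0.0675]
tcp_rot: [-3.141, -0.0, -1.533]
force: [-0.0, 0.0, 0.1]
gripper_width: 0.0398
finger_force: 0.0
clock: 14.35
tcp_pos: [0.4749, -0.2499, 0.0677]
tcp_rot: [3.141, -0.001, -1.533]
force: [-2.3, 0.5, 4.4]
gripper_width: 0.0139
finger_force: 29.9
```

```bash
python3 -m handwheel '{"hand":[0,0,0,0,0,0,0,0,0,0],"dp":[[0,0,-0.01],[0,0,-0.03],[0,0,-0.055],[0,0,-0.08],[0,0,-0.12],[0,0,-0.15],[0,0,-0.17],[0,0,-0.17],[0,0,-0.17],[0,0,-0.17]],"twist":[[0,0,0],[0,0,0],[0,0,0],[0,0,0],[0,0,0],[0,0,0],[0,0,0],[0,0,0],[0,0,0],[0,0,0]]}'
python3 - <<'E'
from h import *
import pickle
f=grab('scene'); pickle.dump(f,open('s5.pkl','wb')); o=f['obs']; p=np.array(o['tcp_pos']); print(p,o['tcp_rot'],o['gripper_width'])
off=np.array([0,0,-.005]) # handle bottom approx
q=proj(f,[p+[0,0,-.006],p+[0,0,-.056]]); print(q)
w=grab('wrist'); pickle.dump(w,open('w5.pkl','wb')); q2=proj(w,[p+[0,0,-.006],p+[0,0,-.056]]); print(q2)
a=f['color'][int(q[0,1])-45:int(q[0,1])+55,int(q[0,0])-45:int(q[0,0])+45]
b=w['color'][120:220,270:370]
cv2.imwrite('pics/s5.png',np.hstack([cv2.resize(a,(360,400),interpolation=3),cv2.resize(b,(400,400),interpolation=3)]))
E
```

```text
clock: 15.18
tcp_pos: [0.4745, -0.2487, 0.2353]
tcp_rot: [3.14, 0.002, -1.533]
force: [-0.4, 0.5, -2.1]
gripper_width: 0.0136
finger_force: 29.9
[ 0.47445883 -0.24873947  0.23533327] [ 3.13970064e+00  1.93665453e-03 -1.53315400e+00] 0.013583810104855772
[[358.50926016 143.24117154]
 [356.185242   163.5886163 ]]
[[318.37897698 224.74911004]
 [318.119188   203.52183205]]
```

View pics/s5.png

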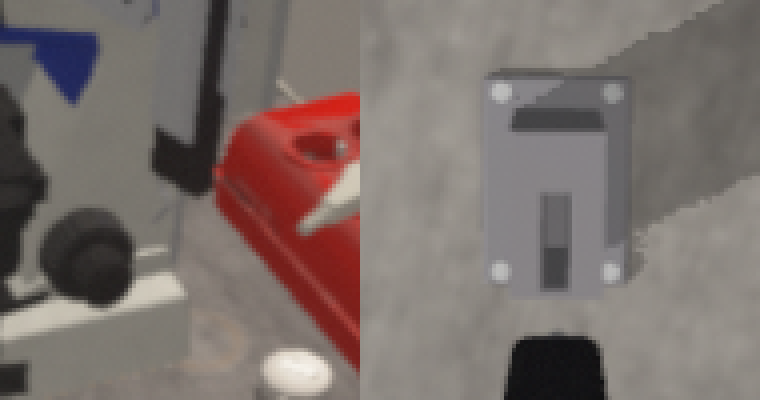

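```bash
python3 - <<'E'
from h import *
import pickle
w=pickle.load(open('w5.pkl','rb')); 
for y in range(196,212): print(y,w['color'][y,306:334,1].tolist())
P=lambda l:np.array(l)/4+[270-90,120]-0.4
print('slot',onz(w,P([(540,193),(570,193),(555,290)]),.062).round(4))
E
python3 go.py .5197 -.3366 .145 -1.533
```

```text
196 [135, 138, 140, 139, 141, 144, 146, 144, 142, 144, 143, 142, 139, 138, 139, 140, 139, 139, 139, 140, 144, 149, 148, 145, 143, 144, 143, 144]
197 [136, 139, 138, 139, 141, 144, 145, 142, 141, 144, 144, 142, 140, 140, 139, 139, 138, 137, 137, 139, 143, 146, 148, 146, 145, 146, 143, 144]
198 [136, 139, 138, 137, 140, 143, 142, 141, 141, 144, 145, 142, 140, 140, 139, 138, 136, 135, 135, 136, 140, 143, 144, 144, 146, 145, 144, 142]
199 [138, 138, 136, 137, 140, 142, 141, 140, 141, 143, 143, 142, 140, 140, 140, 139, 137, 135, 134, 133, 136, 139, 142, 144, 146, 146, 143, 142]
200 [136, 136, 135, 137, 140, 141, 139, 140, 142, 143, 143, 142, 141, 140, 140, 140, 138, 135, 132, 132, 132, 137, 140, 143, 145, 145, 143, 143]
201 [136, 135, 134, 137, 140, 139, 138, 139, 141, 143, 143, 143, 141, 137, 139, 142, 139, 134, 130, 128, 130, 137, 141, 143, 144, 144, 143, 143]
202 [135, 133, 133, 138, 140, 139, 139, 140, 142, 143, 143, 138, 130, 124, 128, 137, 138, 134, 130, 127, 131, 138, 142, 143, 143, 142, 142, 143]
203 [134, 133, 133, 137, 136, 126, 124, 124, 126, 126, 124, 109, 88, 88, 94, 112, 122
[... 591 characters left out ...]
 19, 18, 19, 19, 19, 20, 19, 18, 18, 17, 19, 19, 16, 21, 18, 19, 44, 102, 140, 144, 142]
209 [126, 95, 22, 21, 21, 19, 18, 19, 20, 18, 21, 19, 18, 20, 16, 18, 19, 19, 20, 17, 17, 20, 16, 17, 88, 141, 143, 143]
210 [126, 89, 23, 22, 22, 16, 18, 20, 18, 17, 17, 20, 17, 19, 22, 18, 18, 18, 19, 19, 19, 19, 18, 19, 89, 142, 143, 143]
211 [121, 67, 22, 23, 19, 16, 18, 17, 22, 16, 21, 19, 18, 18, 19, 19, 17, 18, 18, 18, 18, 17, 19, 16, 84, 137, 143, 142]
slot [[ 0.4782 -0.2562  0.062 ]
 [ 0.4701 -0.2565  0.062 ]
 [ 0.4731 -0.2294  0.062 ]]
dp [ 0.0901 -0.0428  0.0889] twist [ 0.0037  0.0032 -0.0002] t 15.2833 F [-0.2 -0.5 -1.4] w 0.0137 p [ 0.4739 -0.2485  0.2343] [ 3.138e+00  3.000e-03 -1.533e+00]
```

```bash
python3 -m handwheel '{"hand":[0,0,0,0,0,0,0,0,0,0],"dp":[[0.035,-0.015,0],[0.065,-0.03,0.005],[0.08,-0.04,0.03],[0.09,-0.043,0.06],[0.09,-0.043,0.08],[0.09,-0.043,0.089],[0.09,-0.043,0.089],[0.09,-0.043,0.089],[0.09,-0.043,0.089],[0.09,-0.043,0.089]],"twist":[[0,0,0],[0,0,0],[0,0,0],[0,0,0],[0,0,0],[0,0,0],[0,0,0],[0,0,0],[0,0,0],[0,0,0]]}'
python3 go.py .5199 -.3366 .135 -1.533
python3 - <<'E'
from h import *
import pickle
w=grab('wrist'); pickle.dump(w,open('w6.pkl','wb')); o=w['obs']; p=np.array(o['tcp_pos'])
print('tip pred',proj(w,[p+[-.0007,.0006,-.0557]]),'hole pred',proj(w,[[.5192,-.336,.0695],[.5312,-.336,.062],[.4945,-.336,.075]]))
for y in range(182,208,1): print(y,w['color'][y,300:342,1].tolist())
E
```

```text
clock: 16.12
tcp_pos: [0.5227, -0.3384, 0.1503]
tcp_rot: [-3.139, -0.003, -1.533]
force: [0.3, 0.5, -1.2]
gripper_width: 0.014
finger_force: 29.9
dp [-0.002   0.0028  0.0153] twist [-0.0028 -0.0026  0.0002] t 16.1167 F [ 0.3  0.5 -1.2] w 0.014 p [ 0.5227 -0.3384  0.1503] [-3.139e+00 -3.000e-03 -1.533e+00]
tip pred [[319.96915247 204.87145882]] hole pred [[323.20812029 199.16046852]
 [309.09805128 196.4772155 ]
 [353.33232046 201.90693837]]
182 [138, 140, 142, 143, 143, 144, 144, 142, 141, 136, 134, 131, 132, 134, 136, 137, 138, 140, 143, 144, 144, 144, 144, 143, 142, 141, 145, 146, 146, 145, 143, 142, 141, 141, 139, 139, 138, 140, 141, 141, 141, 140]
183 [140, 141, 142, 143, 143, 143, 143, 142, 140, 136, 133, 131, 133, 135, 136, 137, 138, 141, 142, 144, 144, 144, 143, 142, 140, 142, 145, 147, 146, 146, 143, 143, 141, 140, 139, 140, 138, 140, 142, 142, 141, 141]
184 [140, 141, 141, 142, 143, 143, 143, 142, 141, 139, 136, 134, 135, 137, 136, 137, 138, 140, 143, 144, 143, 143, 143, 141, 141, 143, 146, 148, 147, 146, 143, 142, 142, 140, 140, 140, 139, 141, 142, 142, 142, 141]
185 [139, 1
[... 4143 characters left out ...]
 43, 39, 35, 35, 35, 34, 33, 33, 34, 35, 52, 88, 112, 125, 133, 136, 137, 139, 142, 145, 147, 151, 154, 153, 155, 157]
205 [141, 142, 142, 143, 144, 143, 142, 138, 119, 63, 21, 20, 19, 21, 19, 19, 21, 19, 20, 19, 18, 17, 20, 19, 21, 19, 15, 30, 68, 123, 155, 156, 156, 156, 156, 158, 158, 158, 159, 158, 159, 162]
206 [143, 143, 142, 142, 142, 140, 140, 129, 85, 19, 21, 20, 17, 20, 18, 18, 18, 18, 18, 20, 17, 19, 19, 20, 20, 18, 20, 17, 35, 115, 174, 183, 182, 183, 183, 183, 183, 183, 183, 183, 183, 183]
207 [143, 143, 141, 140, 140, 137, 137, 121, 41, 21, 19, 19, 19, 18, 21, 19, 19, 17, 22, 18, 19, 19, 18, 19, 19, 18, 16, 20, 20, 64, 137, 176, 176, 176, 175, 176, 177, 178, 178, 178, 177, 177]
```

```bash
python3 -m handwheel '{"hand":[0,0,0,0],"dp":[[-0.001,0.001,0],[-0.001,0.001,0],[-0.001,0.001,0],[-0.001,0.001,0]],"twist":[[0,0,0],[0,0,0],[0,0,0],[0,0,0]]}'
python3 go.py .5199 -.3363 .135 -1.533
```

```text
clock: 16.5
tcp_pos: [0.5207, -0.3369, 0.1484]
tcp_rot: [-3.141, -0.0, -1.533]
force: [0.9, 0.1, -0.4]
gripper_width: 0.0139
finger_force: 29.9
dp [-0.0007  0.0007  0.0134] twist [-0.0005 -0.0005 -0.0002] t 16.5 F [ 0.9  0.1 -0.4] w 0.0139 p [ 0.5207 -0.3369  0.1484] [-3.141 -0.    -1.533]
```

```bash
python3 -m handwheel '{"hand":[0,0,0,0,0,0,0],"dp":[[-0.0007,0.0007,0.006],[-0.0007,0.0007,0.012],[-0.0007,0.0007,0.016],[-0.0007,0.0007,0.019],[-0.0007,0.0007,0.0205],[-0.0007,0.0007,0.0205],[-0.0007,0.0007,0.0205]],"twist":[[0,0,0],[0,0,0],[0,0,0],[0,0,0],[0,0,0],[0,0,0],[0,0,0]]}'
python3 -m handwheel '{"hand":[0,0,0,0],"dp":[[0,0,0.0015],[0,0,0.003],[0,0,0.0045],[0,0,0.0045]],"twist":[[0,0,0],[0,0,0],[0,0,0],[0,0,0]]}'
python3 go.py .5199 -.3363 .12 -1.533
```

```text
clock: 17.08
tcp_pos: [0.5198, -0.3362, 0.1274]
tcp_rot: [3.141, 0.0, -1.533]
force: [-0.4, -0.0, -1.0]
gripper_width: 0.0136
finger_force: 29.9
clock: 17.42
tcp_pos: [0.5197, -0.3361, 0.1227]
tcp_rot: [3.141, 0.0, -1.533]
force: [-0.2, 0.3, -1.1]
gripper_width: 0.0137
finger_force: 29.9
dp [ 0.0002 -0.0002  0.0027] twist [ 0.0004  0.0003 -0.0002] t 17.4167 F [-0.2  0.3 -1.1] w 0.0137 p [ 0.5197 -0.3361  0.1227] [ 3.141  0.    -1.533]
```

```bash
python3 -m handwheel '{"hand":[0,0,0,0],"dp":[[0,0,0.002],[0,0,0.004],[0,0,0.005],[0,0,0.005]],"twist":[[0,0,0],[0,0,0],[0,0,0],[0,0,0]]}'
python3 -m handwheel '{"hand":[0,0,0,0],"dp":[[0,0,0.002],[0,0,0.004],[0,0,0.005],[0,0,0.005]],"twist":[[0,0,0],[0,0,0],[0,0,0],[0,0,0]]}'
```

```text
clock: 17.75
tcp_pos: [0.5196, -0.336, 0.1176]
tcp_rot: [3.141, 0.001, -1.533]
force: [0.2, -0.6, -0.6]
gripper_width: 0.0137
finger_force: 29.9
clock: 18.08
tcp_pos: [0.5196, -0.336, 0.1126]
tcp_rot: [3.141, 0.001, -1.533]
force: [-0.0, 0.2, -0.6]
gripper_width: 0.0137
finger_force: 29.9
```

```bash
for i in 1; do python3 -m handwheel '{"hand":[0,0,0,0],"dp":[[0,0,0.002],[0,0,0.004],[0,0,0.006],[0,0,0.006]],"twist":[[0,0,0],[0,0,0],[0,0,0],[0,0,0]]}'; done
```

```text
clock: 18.42
tcp_pos: [0.5195, -0.3359, 0.1064]
tcp_rot: [3.141, 0.001, -1.533]
force: [-1.1, -0.8, -0.7]
gripper_width: 0.0138
finger_force: 29.9
```

```bash
python3 -m handwheel '{"hand":[0,0,0,0],"dp":[[0,0,0.002],[0,0,0.004],[0,0,0.006],[0,0,0.006]],"twist":[[0,0,0],[0,0,0],[0,0,0],[0,0,0]]}'
```

```text
clock: 18.75
tcp_pos: [0.5195, -0.3359, 0.1004]
tcp_rot: [3.141, 0.001, -1.533]
force: [-1.0, 0.9, 0.5]
gripper_width: 0.0139
finger_force: 29.9
```

```bash
python3 -m handwheel '{"hand":[0,0,0,0],"dp":[[0,0,0.002],[0,0,0.004],[0,0,0.006],[0,0,0.006]],"twist":[[0,0,0],[0,0,0],[0,0,0],[0,0,0]]}'
```

```text
clock: 19.08
tcp_pos: [0.5198, -0.3356, 0.0946]
tcp_rot: [3.141, 0.001, -1.533]
force: [0.5, 0.6, -1.1]
gripper_width: 0.0138
finger_force: 29.9
```

```bash
python3 -m handwheel '{"hand":[0,0,0],"dp":[[0,0,0.002],[0,0,0.004],[0,0,0.005]],"twist":[[0,0,0],[0,0,0],[0,0,0]]}'
```

```text
clock: 19.33
tcp_pos: [0.5204, -0.3349, 0.0909]
tcp_rot: [-3.141, 0.002, -1.533]
force: [-0.9, 4.4, 5.9]
gripper_width: 0.0138
finger_force: 30.0
```

```bash
python3 -m handwheel '{"hand":[0,0,0],"dp":[[0,0,0.002],[0,0,0.004],[0,0,0.004]],"twist":[[0,0,0],[0,0,0],[0,0,0]]}'
```

```text
clock: 19.58
tcp_pos: [0.5199, -0.3347, 0.0853]
tcp_rot: [3.142, 0.003, -1.533]
force: [0.9, 4.1, -2.4]
gripper_width: 0.0137
finger_force: 30.0
```

```bash
python3 -m handwheel '{"hand":[0,0,0],"dp":[[0,0,0.002],[0,0,0.004],[0,0,0.004]],"twist":[[0,0,0],[0,0,0],[0,0,0]]}'
```

```text
clock: 19.83
tcp_pos: [0.5192, -0.3348, 0.0804]
tcp_rot: [3.14, 0.003, -1.533]
force: [0.9, 3.6, -3.7]
gripper_width: 0.0139
finger_force: 30.0
```

```bash
python3 -m handwheel '{"hand":[0,0,0],"dp":[[0,0,0.002],[0,0,0.004],[0,0,0.004]],"twist":[[0,0,0],[0,0,0],[0,0,0]]}'
```

```text
clock: 20.08
tcp_pos: [0.5192, -0.3359, 0.0768]
tcp_rot: [3.14, 0.001, -1.533]
force: [0.5, 4.5, -4.1]
gripper_width: 0.0136
finger_force: 30.0
```

```bash
python3 -m handwheel '{"hand":[0,0,0],"dp":[[0,0,0.001],[0,0,0.002],[0,0,0.002]],"twist":[[0,0,0],[0,0,0],[0,0,0]]}'
```

```text
clock: 20.33
tcp_pos: [0.5195, -0.3364, 0.0756]
tcp_rot: [3.141, -0.0, -1.533]
force: [-0.8, 3.4, -3.0]
gripper_width: 0.0138
finger_force: 30.0
```

```bash
python3 -m handwheel '{"hand":[0,0,0],"dp":[[0,0,0.001],[0,0,0.002],[0,0,0.002]],"twist":[[0,0,0],[0,0,0],[0,0,0]]}'
```

```text
clock: 20.58
tcp_pos: [0.5198, -0.3365, 0.0749]
tcp_rot: [3.141, -0.001, -1.533]
force: [-2.9, 5.0, 2.5]
gripper_width: 0.0139
finger_force: 30.0
```

```bash
python3 -m handwheel '{"hand":[0,0,0],"dp":[[0,0,0.001],[0,0,0.002],[0,0,0.003]],"twist":[[0,0,0],[0,0,0],[0,0,0]]}'
```

```text
clock: 20.83
tcp_pos: [0.5199, -0.3368, 0.0742]
tcp_rot: [3.142, -0.001, -1.533]
force: [-6.5, 6.0, 16.7]
gripper_width: 0.0137
finger_force: 30.0
```

```bash
python3 -m handwheel '{"hand":[0,0],"dp":[[0,0,0.001],[0,0,0.001]],"twist":[[0,0,0],[0,0,0]]}'
```

```text
clock: 21.0
tcp_pos: [0.52, -0.3374, 0.0742]
tcp_rot: [-3.141, -0.002, -1.533]
force: [-7.2, 6.2, 15.0]
gripper_width: 0.0137
finger_force: 30.0
```

```bash
python3 -m handwheel '{"hand":[0,0.02,0.03,0.03,0.03],"dp":[[0,0,-0.003],[0,0,-0.004],[0,0,-0.004],[0,0,-0.004],[0,0,-0.004]],"twist":[[0,0,0],[0,0,0],[0,0,0],[0,0,0],[0,0,0]]}'
python3 -m handwheel '{"hand":[0.03,0.03,0.03,0.03,0.03,0.03,0.03,0.03,0.03,0.03],"dp":[[0,0,-0.01],[0,0,-0.03],[0,0,-0.06],[0,0,-0.1],[0,0,-0.14],[0,0,-0.18],[0.02,0,-0.2],[0.02,0,-0.2],[0.02,0,-0.2],[0.02,0,-0.2]],"twist":[[0,0,0],[0,0,0],[0,0,0],[0,0,0],[0,0,0],[0,0,0],[0,0,0],[0,0,0],[0,0,0],[0,0,0]]}'
python3 - <<'E'
from h import *
t=grab('top'); w=grab('wrist'); s=grab('scene')
for n,f,z in (('wrist',w,60),('scene',s,50)):
    a=proj(f,[[.5192,-.3357,.1235],[.5192,-.3357,.0695]]); print(n,a.round(1).tolist())
    m=(f['color'].max(2)<z).astype(np.uint8); k,l,st,c=cv2.connectedComponentsWithStats(m)
    print([(st[i].tolist()) for i in range(1,k) if st[i,4]>60 and abs(c[i]-a[0]).max()<50])
f=w
print(proj(f,[[x,y,.1235] for x in (.5122,.5262) for y in (-.3507,-.3187)]+[[x,-.3507,.0695] for x in (.5122,.5262)]).round(1).tolist())
E
```

```text
clock: 21.42
tcp_pos: [0.5203, -0.3371, 0.0742]
tcp_rot: [-3.141, -0.002, -1.533]
force: [-0.4, 0.0, -0.6]
gripper_width: 0.03
finger_force: 0.0
clock: 22.25
tcp_pos: [0.52, -0.3555, 0.2727]
tcp_rot: [3.14, 0.002, -1.533]
force: [-0.7, 0.8, 0.2]
gripper_width: 0.0302
finger_force: 0.0
wrist [[318.0, 197.8], [317.9, 186.4]]
[[311, 175, 13, 37, 463]]
scene [[399.5, 196.7], [395.4, 215.1]]
[[390, 196, 16, 22, 227]]
[[325.4, 183.8], [324.1, 213.8], [311.7, 183.4], [310.7, 213.3], [324.3, 174.1], [312.4, 173.6]]
```

```bash
python3 -c "
from station import arm; print(arm.job_done())"
```

```text
the job is handed in; nothing more can be done
None
```

The bolt is pushed home against the stop collar. The cotter's leg is through the cross hole with its handle down on the bolt; the push forces showed the bow snapping over, though I did not see the bow itself. The cotter is released, the arm is clear of everything, and the job was handed in at about 22 s.

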